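Lock the handpiece into its transport cassette

ROBOT

A 6-joint arm with a two-finger parallel gripper is mounted at the origin on a cart in front of the work surface, level with it; the furniture and walls round the work are solid. World frame = base frame: x ahead of the robot, y to its left, z up, the work surface at z = 0. Lengths are in m, angles in rad, forces in N, time in s.
With the tool pointing down it reaches from about 0.375 to 0.9 m from the base axis. Payload 3.1 kg.
Tool frame: the origin (TCP) lies midway between the tips of the shut fingers; the grasp point (between the pads) lies 19 mm behind it; z points along the fingers, y is the line along which they close (so a half turn about z gives the same grasp; the last joint's range is limited). The gripper opens to 87 mm and grips with 3 to 60 N. Pads are 19 mm wide; open, the fingers measure 117 mm over their backs; the gripper's body (75 mm by 190 mm) begins 51 mm behind the grasp point.
Start: joints at [-1.405, 0.527, 1.433, -0, 1.181, -0.178], TCP at [0.211, -0.588, 0.223] pointing down, gripper open.
Joint ranges: [-3.08, 3.08], [-0.75, 2.2], [0.22, 2.44], [-1.43, 4.57], [0, 2.65], [-2.85, 2.85]. Speed limits (rad/s): [2.79, 2.79, 3.14, 3.14, 3.14, 3.14].

INTERFACE

Orientations are given as a unit quaternion [x, y, z, w].
In Python, from rig import robot gives the robot as it stands. The module is installed in compiled form; this text tells all that it offers.
- The arm moves only by the tool play_rows, never from a script. Its arguments are lists of equal length, an entry for each row: "gripper": the closure, from -1 (fully open) to 1 (shut); "delta_pos": the shift along the tool's x, y, z in cm, a list of three; "turn": the turn, a rotation vector about the tool's x, y, z in rad, a list of three. A call has 1 to 12 rows; each row is the pose to reach, as a shift and turn from the pose commanded when the call began, along the tool's axes at that moment; what a row does not reach only later rows make up. A row lasts 1/8 s, in which the tool goes at most 62.5 mm and 10.7 degrees, less where a joint would pass 70% of its speed; a pose out of reach is approached as far as the arm can. A call with a gripper value outside its range is refused whole. The fingers move at their own pace and stop on an object; "squeeze" is the grip in N (left out, the last holds). Time passes only in rows, so rows that repeat a pose let the fingers close. It gives the time, the measured TCP pose, the force, the opening and the grip force at its end, in the units of the state.
- robot.get_obs(): the state, without advancing time (a new reading comes with each control period).
- robot.camera(name): name is "scene" or "side" or "wrist"; returns a dict with "color" (400x640x3 uint8, red, green, blue), "vfov" (degrees; the focal length in pixels is half the picture's height over the tangent of half this angle, whatever the lens; pixels are square), "cx", "cy" (the principal point, pixels), "R" (3x3) and "t" (3): a world point X has camera coordinates R X + t. Camera axes: x right, y down, z forward; pixel columns grow to the right and rows downward; lengths in m; the calibration is good to about 2 mm. The wrist camera is an equidistant fisheye: a pixel r from the principal point sees the ray r / f radians off the axis. A picture is of the moment at which its call begins. There is no depth.
- robot.hand_in(): hands the job in; it is judged then, once.
The state is a dict: "time": time; "q": joint angles; "joint_velocities": joint speeds; "joint_torque": joint torques, N m; "position": TCP position; "tool_rot": TCP orientation; "ft_force": force on the tool from outside, world axes, zero at the start; "moment": the same for the moment, N m; "grip_width": finger opening in m; "grip_force": force on a finger pad.
Only numpy, scipy, OpenCV 4.12 (cv2) and the standard library are available. Lean on these libraries where they do the work, as an engineer would, in place of code of your own. Each camera call takes 0.05 s, during which the arm holds its last target. There are 200 camera calls.

TASK

Make the handpiece ready for transport: slide the cassette's lock fully back to its end stop, away from the saddles, then lay the handpiece upright (the way up it lies now) and about centred in the two saddles without dropping it, and slide the lock forward over it until it is fully home at its other end stop. Leave the brush, dish and spray can alone.

Things in the scene. Friction and masses are not known exactly. Their poses are not given: they have to be found in the camera images.
- handpiece: Pen-like handpiece, blue sleeve, white ends, loose on the table; solid part 20 mm wide, 26 high, 210 long (outline 222 long, up to 26 wide and 33 high with its clip, which does not obstruct). Origin: centre of its underside; own y along its length, z up. It may lie either way round in the saddles. 0.2 to 0.4 kg; grasp it across its middle.
- cassette: Transport cassette, fixed: grey metal plate 8 mm thick, from x = -80 to 80, y = -40 to 175 mm in its own frame. Origin on the table top under the middle of the two saddles; x is the line of the saddles (handpiece's length), +y points along the lock's two rails (at x = +-36, with 34 mm high end-stop blocks at y = 33 and 157) away from the saddles, z up.
- saddle_mid (a point): Middle between the two notch floors, 22 mm above the table: the handpiece's origin belongs here. Axes as the cassette's. Grey plastic saddles stand at x = -60 and +60 mm, 16 mm thick along x, each with a notch 29 mm wide about y = 0, sides 18 mm high, then flared out up to 51 mm above the table. Between them x = -25 to 25 mm is free for fingers.
- lock (a joint): Lock position in m: 0 = fully back (away from the saddles), 0.080 = fully home; grows along the cassette's -y, stays where left, needs about 4 N. White carriage, 112 mm along x, 34 along y, top 57 mm above the table, with a steel tongue 40 mm wide, 58 to 63 mm above the table, reaching 70 mm from the grip's centre towards the saddles: tip at cassette y = +65 mm at 0, -15 mm at 0.080.
- lock_grip (a point): Centre of the lock's grip, 80 mm above the table: an upright black fin 46 mm along the cassette's x, 14 mm thick along its y, from 63 to 93 mm above the table, on top of the carriage. At lock = 0 it is at cassette y = +135 mm, at 0.080 at y = +55 mm.
- brush: Nylon toothbrush-like brush (white stick, short tuft of blue bristles at one end) 170 mm long, 13 mm wide, lying beside the handpiece; leave alone. Origin: centre of its underside, y along its length.
- dish: White kidney dish 56 x 148 x 33 mm beyond the handpiece; leave alone. Origin: centre of its underside.
- can: Spray can 62 mm in diameter, 220 mm high, standing to the left; leave alone. Origin: centre of its underside.

How it is judged:
By the outcome, as a careful person would: the job done as asked, in the order asked, and still so for the second after the job is handed in, with the robot touching nothing.
It also fails if it takes over 67 s, if anything falls off the work surface, if the arm or the gripper's body presses on something with over 40 N, if the wrist force passes 120 N, or if a joint passes its speed limit or range.

## Working session

There is one attempt and no reset: what is moved stays moved. The work goes in short steps, Python scripts to look and compute and a tool call to move; the robot and the scene stay as the last step left them, time stands still between calls to the robot, and variables do not carry over. Pictures are saved under pics/ and viewed, at most 10 in all, crops included, and the job is handed in when it is done.

Besides the shell and the picture viewer there is one more tool, called after "Emit:" by a JSON object that holds its "name" and its "arguments", one argument or row to a line. play_rows: Moves the arm, as the interface text tells. Its arguments: {"type":"object","properties":{"gripper":{"type":"array","items":{"type":"number"}},"delta_pos":{"type":"array","items":{"type":"array","items":{"type":"number"}}},"turn":{"type":"array","items":{"type":"array","items":{"type":"number"}}},"squeeze":{"type":"number"}},"required":["gripper","delta_pos","turn"]}

```bash
mkdir -p pics; cat > h.py <<'E'
import numpy as np, cv2, pickle
from rig import robot
def snap(n,f):
    c=robot.camera(n); pickle.dump(c,open(f'pics/{f}.pkl','wb'))
    cv2.imwrite(f'pics/{f}.png',c['color'][:,:,::-1]); return c
def load(f): return pickle.load(open(f'pics/{f}.pkl','rb'))
def foc(c): return c['color'].shape[0]/2/np.tan(np.radians(c['vfov'])/2)
def ray(c,u,v,fish=False):
    f=foc(c); d=np.array([u-c['cx'],v-c['cy']],float)
    if fish:
        r=np.hypot(*d); th=r/f; k=np.sin(th)/max(r,1e-9); d=np.array([d[0]*k,d[1]*k,np.cos(th)])
    else: d=np.array([d[0]/f,d[1]/f,1])
    R=np.array(c['R']); return -R.T@np.array(c['t']), R.T@d
def atz(c,u,v,z,fish=False):
    o,d=ray(c,u,v,fish); return o+d*(z-o[2])/d[2]
def proj(c,X,fish=False):
    p=np.array(c['R'])@np.array(X)+np.array(c['t']); f=foc(c)
    if fish:
        r=np.hypot(p[0],p[1]); th=np.arctan2(r,p[2]); return c['cx']+f*th*p[0]/r, c['cy']+f*th*p[1]/r
    return c['cx']+f*p[0]/p[2], c['cy']+f*p[1]/p[2]
E
python3 - <<'E'
from h import *
for n in ['scene','side','wrist']:
    c=snap(n,n+'0'); print(n,c['vfov'],-np.array(c['R']).T@np.array(c['t']))
print(robot.get_obs())
a=[load(n+'0')['color'] for n in ['scene','side']]
E
```

```text
scene 57.28764690016753 [0.14464737 0.82226379 0.81258129]
side 47.82951095465557 [0.2149528  1.17466566 0.79741831]
wrist 65.70646984690485 [ 0.29043002 -0.55979045  0.38349948]
{'time': 0.15, 'q': array([-1.40548350e+00,  5.28255136e-01,  1.43358897e+00, -1.18791268e-06,
        1.18139264e+00, -1.78520875e-01]), 'joint_velocities': array([-8.75156873e-04, -2.14352551e-03, -4.52329633e-03, -9.53592253e-04,
        2.73711343e-05,  1.31302925e-03]), 'joint_torque': array([ 9.36165270e-04, -4.40431023e+01, -1.76841760e+01,  6.33221841e-02,
        5.52752812e-02, -1.03258621e-04]), 'position': array([ 0.21061011, -0.5878625 ,  0.22180094]), 'tool_rot': array([ 9.85258287e-01,  1.71071421e-01,  4.87948017e-06, -8.22031884e-04]), 'ft_force': array([ 0.45696098, -0.07584611,  0.99248147]), 'moment': array([-0.04090898,  0.03380226, -0.01947537]), 'grip_force': 0.0, 'grip_width': 0.08677806857508975}
```

View pics/scene0.png

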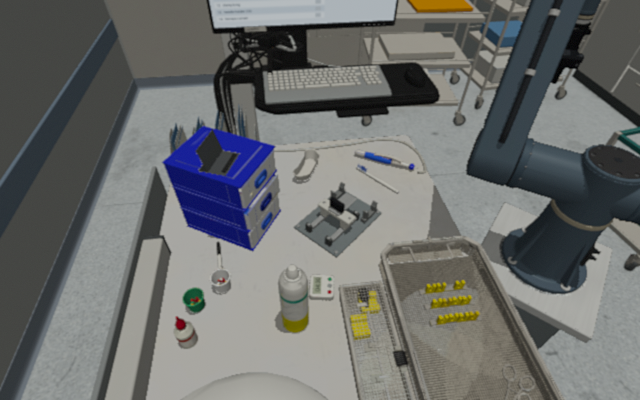

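View pics/side0.png

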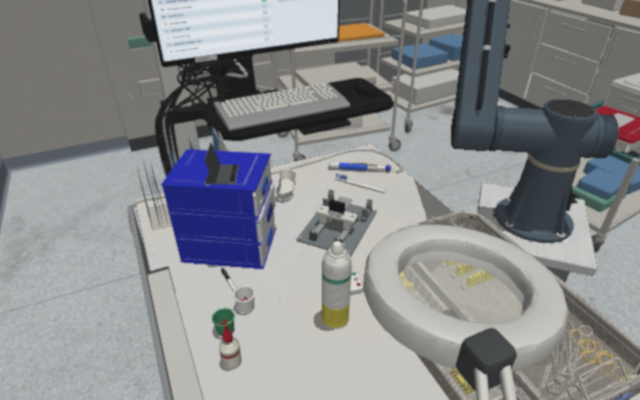

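The scene picture shows the cassette around (338,218), the handpiece at (385,160), the brush at (377,178), the dish at (306,165) and the can at (293,300). I'll enlarge both views.

```bash
python3 - <<'E'
from h import *
a=load('scene0')['color'][135:265,280:440]
b=load('side0')['color'][145:265,285:405]
cv2.imwrite('pics/c1.png',cv2.resize(a,None,fx=5,fy=4.6,interpolation=cv2.INTER_CUBIC)[:,:,::-1])
cv2.imwrite('pics/c2.png',cv2.resize(b,None,fx=5,fy=5,interpolation=cv2.INTER_CUBIC)[:,:,::-1])
E
```

```text
(no output)
```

View pics/c1.png

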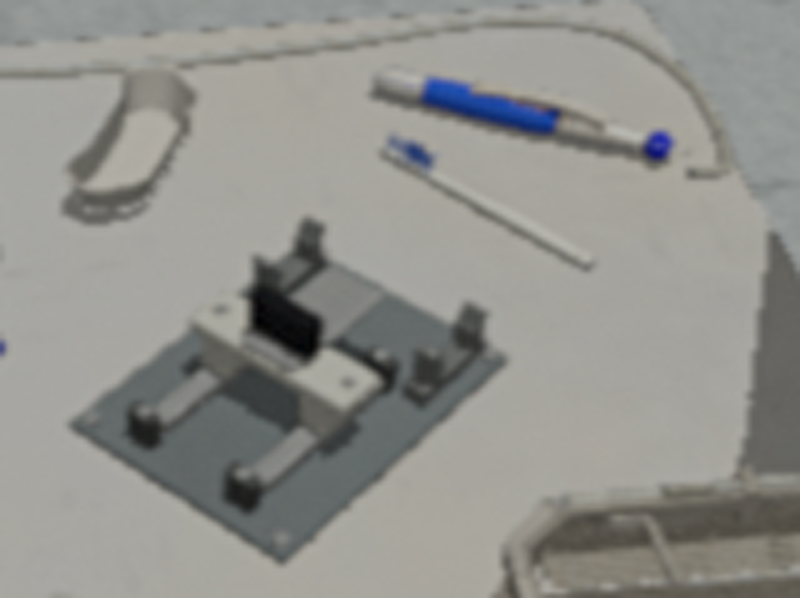

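View pics/wrist0.png

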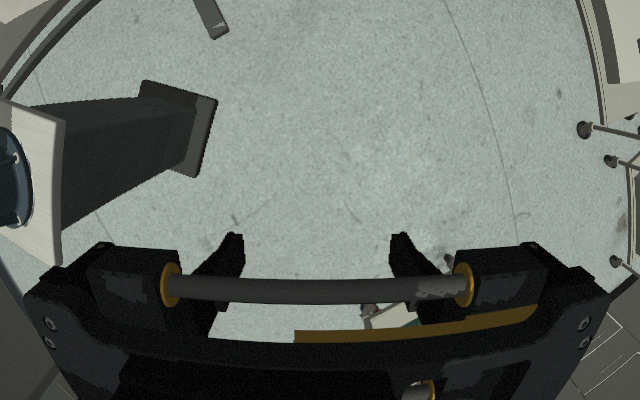

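```bash
python3 - <<'E'
from h import *
c=load('scene0')
P=lambda x,y,z: atz(c,280+x/5,135+y/4.6,z)
for n,p in dict(L=(72,425,.008),B=(282,560,.008),R=(507,357,.008),T=(330,262,.008),h1=(376,86,.013),h2=(672,145,.013),hb1=(422,90,.013),hb2=(555,120,.013),br1=(385,153,.006),br2=(590,265,.006),finA=(250,290,.093),finB=(320,325,.093),d=(130,150,.02)).items(): print(n,P(*p).round(4))
# plate fit
from scipy.optimize import least_squares
loc=[(-.08,.175),(.08,.175),(-.08,-.04),(.08,-.04)]
L,B,R=P(72,425,.008),P(282,560,.008),P(507,357,.008)
for s in (1,-1):
    def T(p,l): return np.array([p[0]+np.cos(p[2])*l[0]-np.sin(p[2])*l[1],p[1]+np.sin(p[2])*l[0]+np.cos(p[2])*l[1]])
    f=lambda p: np.concatenate([T(p,(-.08*s,.175))-L[:2],T(p,(.08*s,.175))-B[:2],T(p,(.08*s,-.04))-R[:2]])
    best=min((least_squares(f,[.5,0,a]) for a in (0,1.5,3,4.5)),key=lambda r:r.cost); print(s,best.x,best.fun.round(4))
E
```

```text
L [0.5964 0.3236 0.008 ]
B [0.443  0.3344 0.008 ]
R [0.4272 0.1237 0.008 ]
T [0.5594 0.1149 0.008 ]
h1 [ 0.6368 -0.0572  0.013 ]
h2 [ 0.442  -0.1204  0.013 ]
hb1 [ 0.6089 -0.0725  0.013 ]
hb2 [ 0.5183 -0.0977  0.013 ]
br1 [ 0.5941 -0.0032  0.006 ]
br2 [0.4289 0.0166 0.006 ]
finA [0.5374 0.2362 0.093 ]
finB [0.4906 0.2366 0.093 ]
d [0.7218 0.1105 0.02  ]
1 [ 0.38492319  0.23629738 -1.08876512] [-0.0935  0.0647  0.1341 -0.0879 -0.0406  0.0232]
-1 [ 0.50842075  0.15566466 -0.0680704 ] [ 0.0037  0.0012 -0.0025  0.0013 -0.0013 -0.0025]
```

View pics/c2.png

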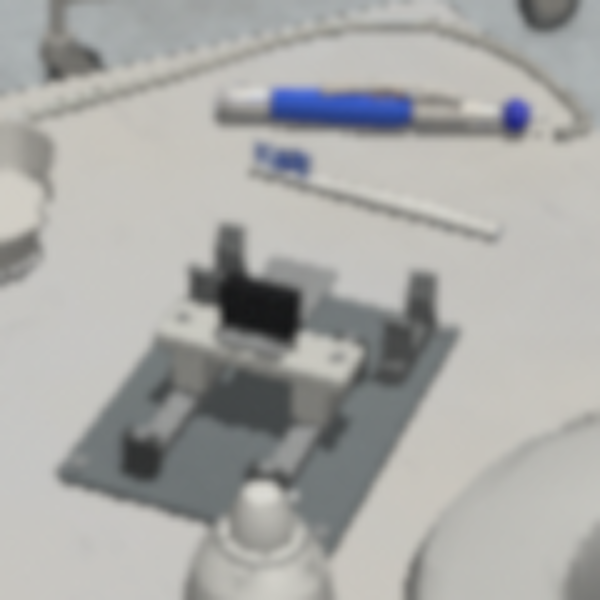

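Emit:
{"name": "play_rows", "arguments": {
  "gripper": [-1, -1, -1, -1, -1, -1, -1, -1, -1, -1, -1, -1],
  "delta_pos": [
    [2, -2, -1],
    [6, -6, -2],
    [10.5, -10, -2.8],
    [15, -14.4, -2.8],
    [19.5, -18.7, -2.8],
    [24, -23, -2.8],
    [28.5, -27.3, -2.8],
    [33, -31.6, -2.8],
    [37, -35.4, -2.8],
    [40.2, -38.5, -2.8],
    [40.2, -38.5, -2.8],
    [40.2, -38.5, -2.8]
  ],
  "turn": [
    [0, 0, 0],
    [0, 0, 0.05],
    [0, 0, 0.1],
    [0, 0, 0.15],
    [0, 0, 0.2],
    [0, 0, 0.25],
    [0, 0, 0.3],
    [0, 0, 0.35],
    [0, 0, 0.41],
    [0, 0, 0.41],
    [0, 0, 0.41],
    [0, 0, 0.41]
  ]
}}

```text
time: 1.65
position: [0.4591, -0.0907, 0.2504]
tool_rot: [0.999, -0.033, -0.0, 0.0]
ft_force: [-0.2, 0.1, -0.2]
grip_width: 0.0869
grip_force: 0.0
```

```bash
python3 - <<'E'
from h import *
snap('wrist','w1'); o=robot.get_obs(); print(o['time'],o['position'],o['tool_rot'],o['q'])
c=load('side0'); s=load('scene0')
print(atz(s,293,325,0),atz(c,336,322,0))
w=load('w1')
for X in [(.539,-.089,.026),(.508,.156,.022),(.514,.236,.093)]: print(proj(w,X,True))
E
```

```text
1.7 [ 0.45898875 -0.09114964  0.25041291] [ 9.99441443e-01 -3.34170988e-02 -2.78693213e-04  1.48429905e-04] [-4.35194005e-01  2.78336632e-01  1.77793720e+00 -5.55239998e-04
  1.08571580e+00  1.20270796e+00]
[0.41656913 0.54760593 0.        ] [0.40999922 0.54385691 0.        ]
(np.float64(310.725333575424), np.float64(103.93100793839214))
(np.float64(140.69262322999353), np.float64(147.0614407008805))
(np.float64(69.44724160397135), np.float64(159.76227514125404))
```

View pics/w1.png

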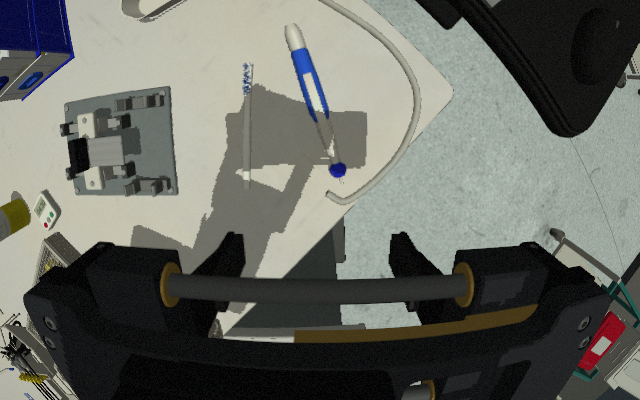

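```bash
python3 - <<'E'
from h import *
from scipy.optimize import least_squares
w=load('w1')
hsv=cv2.cvtColor(w['color'],cv2.COLOR_RGB2HSV)
m=cv2.inRange(hsv,(105,120,60),(130,255,255)); m[:, :280]=0; m[200:]=0; m[:,380:]=0
n,l,st,ce=cv2.connectedComponentsWithStats(m); print(st[1:],ce[1:])
for n,p in dict(top=(290,25,.013),bot=(341,180,.013),ball=(338,170,.013)).items(): print(n,atz(w,*p,True).round(4))
for k in range(1,len(st)):
    if st[k,4]>60:
        ys,xs=np.nonzero(l==k); P=np.array([atz(w,x,y,.015,True)[:2] for x,y in zip(xs,ys)])
        mu=P.mean(0); e=np.linalg.svd(P-mu,full_matrices=False)[2][0]; t=(P-mu)@e; print(k,mu.round(4),np.degrees(np.arctan2(*(e[::-1]*np.sign(e[0])))).round(2),t.min(),t.max())
C=[atz(w,u,v,.008,True) for u,v in [(65,103),(168,87),(178,193),(72,194)]]; print(np.round(C,4))
def T(p,l): return np.array([p[0]+np.cos(p[2])*l[0]-np.sin(p[2])*l[1],p[1]+np.sin(p[2])*l[0]+np.cos(p[2])*l[1]])
loc=[(.08,.175),(.08,-.04),(-.08,-.04),(-.08,.175)]
r=least_squares(lambda p:np.concatenate([T(p,a)-b[:2] for a,b in zip(loc,C)]),[.5,.15,0]); print(r.x,r.fun.round(4))
im=w['color'][10:200,50:370]; cv2.imwrite('pics/c3.png',cv2.resize(im,None,fx=2.5,fy=2.5,interpolation=cv2.INTER_CUBIC)[:,:,::-1])
E
```

```text
[[291  48  38  74 849]
 [330 163  16  14 181]] [[307.66548881  77.89517079]
 [337.70165746 169.54696133]]
top [ 0.6445 -0.0695  0.013 ]
bot [ 0.436  -0.1221  0.013 ]
ball [ 0.45   -0.1187  0.013 ]
1 [ 0.5726 -0.0872] 14.29 -0.03913863178102298 0.05604979011199668
2 [ 0.4511 -0.1183] -81.83 -0.010332861557130103 0.01032692773354483
[[0.602  0.3143 0.008 ]
 [0.5856 0.1064 0.008 ]
 [0.4322 0.1143 0.008 ]
 [0.4462 0.3378 0.008 ]]
[ 0.51101349  0.15092685 -0.08102512] [ 0.003   0.0045  0.002  -0.0018 -0.0042  0.0032 -0.0007 -0.006 ]
```

View pics/c3.png

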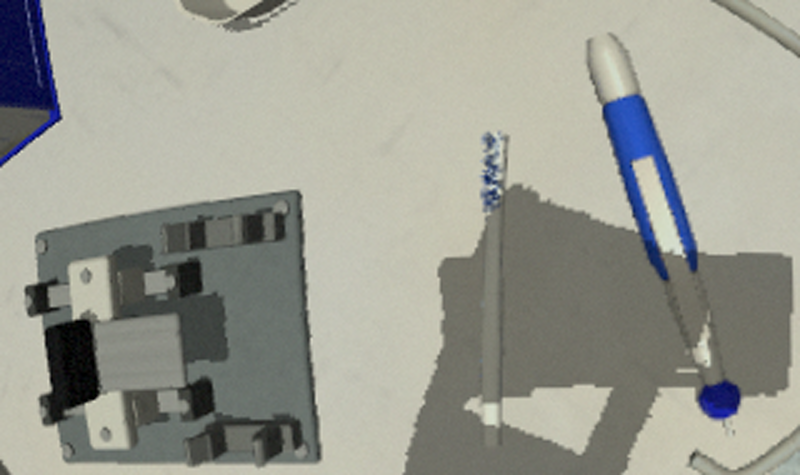

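Emit:
{"name": "play_rows", "arguments": {
  "gripper": [-1, -1, -1, -1, -1, -1, -1, -1],
  "delta_pos": [
    [-0.5, -3, 0.3],
    [-1.5, -8, 0.8],
    [-2.5, -14, 1.5],
    [-3.5, -20, 2],
    [-4.2, -25, 2.5],
    [-4.8, -28.8, 3],
    [-4.8, -28.8, 3],
    [-4.8, -28.8, 3]
  ],
  "turn": [
    [0, 0, 0],
    [0, 0, 0],
    [0, 0, 0],
    [0, 0, 0],
    [0, 0, 0],
    [0, 0, 0],
    [0, 0, 0],
    [0, 0, 0]
  ]
}}

```text
time: 2.7
position: [0.4309, 0.1988, 0.2205]
tool_rot: [0.999, -0.034, -0.0, 0.0]
ft_force: [0.2, 0.1, 0.7]
grip_width: 0.0875
grip_force: 0.0
```

```bash
python3 - <<'E'
from h import *
w=snap('wrist','w2'); o=robot.get_obs(); print(o['time'],o['position'],o['tool_rot'])
cv2.imwrite('pics/w2b.png',cv2.resize(w['color'][:270,130:510],None,fx=2.1,fy=2.1,interpolation=cv2.INTER_CUBIC)[:,:,::-1])
E
```

```text
2.75 [0.43103898 0.19859064 0.2205987 ] [ 9.99414341e-01 -3.42187457e-02  2.78860288e-05  2.27697682e-04]
```

View pics/w2b.png

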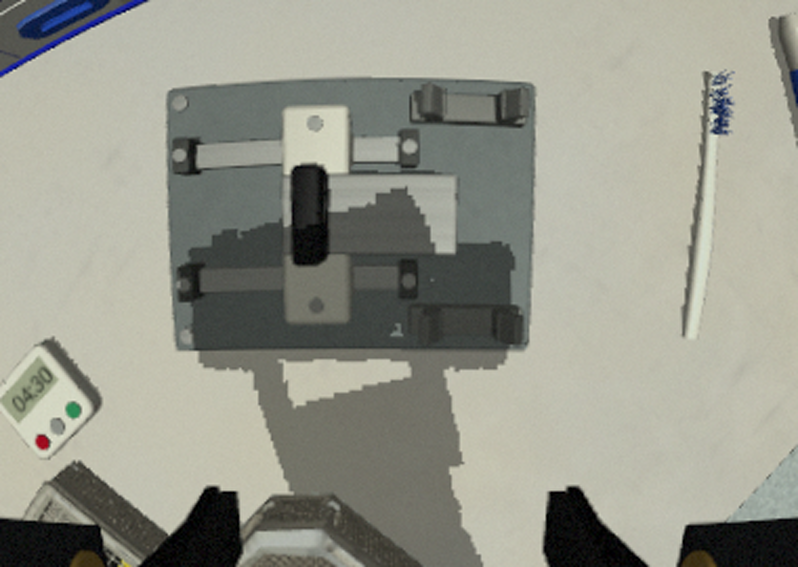

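```bash
python3 - <<'E'
from h import *
from scipy.optimize import least_squares
w=load('w2'); Q=lambda x,y,z: atz(w,130+(x+.5)/2.1-.5,(y+.5)/2.1-.5,z,True)
def T(p,l): return np.array([p[0]+np.cos(p[2])*l[0]-np.sin(p[2])*l[1],p[1]+np.sin(p[2])*l[0]+np.cos(p[2])*l[1]])
A=[((168,90,.008),(.08,.175)),((535,84,.008),(.08,-.04)),((527,348,.008),(-.08,-.04)),((178,350,.008),(-.08,.175)),
((409,147,.034),(.036,.033)),((408,281,.034),(-.036,.033)),((180,155,.034),(.036,.157)),((184,284,.034),(-.036,.157))]
r=least_squares(lambda p:np.concatenate([T(p,l)-Q(*a)[:2] for a,l in A]),[.5,.15,0],loss='soft_l1',f_scale=.002); print(r.x.round(4),np.array([T(r.x,l)-Q(*a)[:2] for a,l in A]).round(4))
p=r.x; c,s=np.cos(p[2]),np.sin(p[2])
inv=lambda X: np.array([[c,s],[-s,c]])@(X[:2]-p[:2])
for n,a in dict(tipm=(456,213,.063),tipz=(457,175,.063),carB=(284,300,.057),carF=(350,300,.057),finL=(291,215,.093),finTopEnd=(310,165,.093),finBotEnd=(310,265,.093)).items(): print(n,Q(*a).round(4),inv(Q(*a)).round(4))
np.save('cas.npy',p)
E
```

```text
[ 0.5107  0.151  -0.072 ] [[ 0.0012  0.0016]
 [ 0.0012 -0.0009]
 [-0.0023 -0.0012]
 [-0.0008  0.0028]
 [ 0.0002 -0.0004]
 [ 0.0002 -0.0004]
 [ 0.     -0.0001]
 [-0.0002 -0.0001]]
tipm [0.5124 0.162  0.063 ] [0.0009 0.0111]
tipz [0.531  0.1604 0.063 ] [0.0196 0.0108]
carB [0.4747 0.2506 0.057 ] [-0.0431  0.0967]
carF [0.472 0.217 0.057] [-0.0434  0.0631]
finL [0.5171 0.2375 0.093 ] [0.0002 0.0867]
finTopEnd [0.5386 0.2273 0.093 ] [0.0224 0.0781]
finBotEnd [0.494  0.2309 0.093 ] [-0.0224  0.0785]
```

Emit:
{"name": "play_rows", "arguments": {
  "gripper": [-1, -1, -1, -1, -1, -1, -1, -1, 0.2, 1, 1, 1],
  "delta_pos": [
    [3, -1.2, 1],
    [6, -2.6, 4],
    [8.3, -3.8, 8],
    [8.3, -3.8, 11],
    [8.3, -3.8, 13.5],
    [8.3, -3.8, 15],
    [8.3, -3.8, 15],
    [8.3, -3.8, 15],
    [8.3, -3.8, 15],
    [8.3, -3.8, 15],
    [8.3, -3.8, 15],
    [8.3, -3.8, 15]
  ],
  "turn": [
    [0, 0, 0],
    [0, 0, 0],
    [0, 0, 0],
    [0, 0, 0],
    [0, 0, 0],
    [0, 0, 0],
    [0, 0, 0],
    [0, 0, 0],
    [0, 0, 0],
    [0, 0, 0],
    [0, 0, 0],
    [0, 0, 0]
  ],
  "squeeze": 25
}}

```text
time: 4.25
position: [0.5159, 0.2326, 0.0707]
tool_rot: [0.999, -0.033, 0.0, -0.0]
ft_force: [0.1, -0.5, 0.1]
grip_width: 0.0547
grip_force: 0.0
```

Emit:
{"name": "play_rows", "arguments": {
  "gripper": [1, 1, 1, 1, 1, 1],
  "delta_pos": [
    [0, 0, 0],
    [0, 0, 0],
    [0, 0, 0],
    [0, 0, 0],
    [0, 0, 0],
    [0, 0, 0]
  ],
  "turn": [
    [0, 0, 0],
    [0, 0, 0],
    [0, 0, 0],
    [0, 0, 0],
    [0, 0, 0],
    [0, 0, 0]
  ]
}}

```text
time: 5.0
position: [0.5158, 0.2322, 0.0705]
tool_rot: [0.999, -0.033, -0.0, 0.0]
ft_force: [-0.4, -1.6, -0.3]
grip_width: 0.014
grip_force: 25.0
```

Emit:
{"name": "play_rows", "arguments": {
  "gripper": [1, 1, 1, 1, 1, 1, 1, 1, 1, 1],
  "delta_pos": [
    [0, -0.4, 0],
    [0, -1.2, 0],
    [0, -2, 0],
    [0, -2.8, 0],
    [0, -3.6, 0],
    [0, -4.4, 0],
    [0, -4.9, 0],
    [0, -5.1, 0],
    [0, -5.3, 0],
    [0, -5.3, 0]
  ],
  "turn": [
    [0, 0, 0],
    [0, 0, 0],
    [0, 0, 0],
    [0, 0, 0],
    [0, 0, 0],
    [0, 0, 0],
    [0, 0, 0],
    [0, 0, 0],
    [0, 0, 0],
    [0, 0, 0]
  ]
}}

```text
time: 6.25
position: [0.5196, 0.2857, 0.0706]
tool_rot: [0.999, -0.033, 0.0, -0.0]
ft_force: [1.4, -2.0, -1.9]
grip_width: 0.0136
grip_force: 25.0
```

Emit:
{"name": "play_rows", "arguments": {
  "gripper": [1, 1, 1, 1, 1, 1],
  "delta_pos": [
    [0, -0.1, 0],
    [0, -0.2, 0],
    [0, -0.3, 0],
    [0, -0.4, 0],
    [0, -0.4, 0],
    [0, -0.4, 0]
  ],
  "turn": [
    [0, 0, 0],
    [0, 0, 0],
    [0, 0, 0],
    [0, 0, 0],
    [0, 0, 0],
    [0, 0, 0]
  ]
}}

```text
time: 7.0
position: [0.5196, 0.2864, 0.0705]
tool_rot: [0.999, -0.033, -0.001, 0.002]
ft_force: [2.6, -12.4, 0.5]
grip_width: 0.0138
grip_force: 25.0
```

Emit:
{"name": "play_rows", "arguments": {
  "gripper": [0, -1, -1, -1, -1, -1, -1, -1, -1, -1, -1, -1],
  "delta_pos": [
    [0, 0.2, 0],
    [0, 0.2, 0],
    [0, 0.2, 0],
    [0, 0.2, -5],
    [0, 1, -10],
    [-0.5, 6, -10],
    [-1, 12, -10],
    [-1.6, 18, -10],
    [-2.2, 24, -10],
    [-2.8, 30, -10],
    [-3.2, 36, -10],
    [-3.2, 40.9, -10]
  ],
  "turn": [
    [0, 0, 0],
    [0, 0, 0],
    [0, 0, 0],
    [0, 0, 0],
    [0, 0, 0],
    [0, 0, 0],
    [0, 0, -0.05],
    [0, 0, -0.1],
    [0, 0, -0.16],
    [0, 0, -0.22],
    [0, 0, -0.28],
    [0, 0, -0.317]
  ]
}}

```text
time: 8.5
position: [0.4604, -0.1181, 0.1708]
tool_rot: [0.992, 0.125, 0.0, -0.0]
ft_force: [1.3, 0.7, 0.2]
grip_width: 0.0868
grip_force: 0.0
```

Emit:
{"name": "play_rows", "arguments": {
  "gripper": [-1, -1, -1],
  "delta_pos": [
    [0, 0, 0],
    [0, 0, 0],
    [0, 0, 0]
  ],
  "turn": [
    [0, 0, 0],
    [0, 0, 0],
    [0, 0, 0]
  ]
}}

```text
time: 8.88
position: [0.4605, -0.1149, 0.1705]
tool_rot: [0.992, 0.126, -0.0, -0.0]
ft_force: [0.1, -0.4, -0.6]
grip_width: 0.0873
grip_force: 0.0
```

```bash
python3 - <<'E'
from h import *
w=snap('wrist','w3'); o=robot.get_obs(); print(o['time'],o['position'],o['tool_rot'])
cv2.imwrite('pics/w3b.png',cv2.resize(w['color'][:280,130:510],None,fx=2.1,fy=2.1,interpolation=cv2.INTER_CUBIC)[:,:,::-1])
E
```

```text
8.925 [ 0.46055811 -0.11492584  0.17052736] [ 9.92006310e-01  1.26187795e-01 -1.72753932e-04 -3.01663989e-04]
```

View pics/w3b.png

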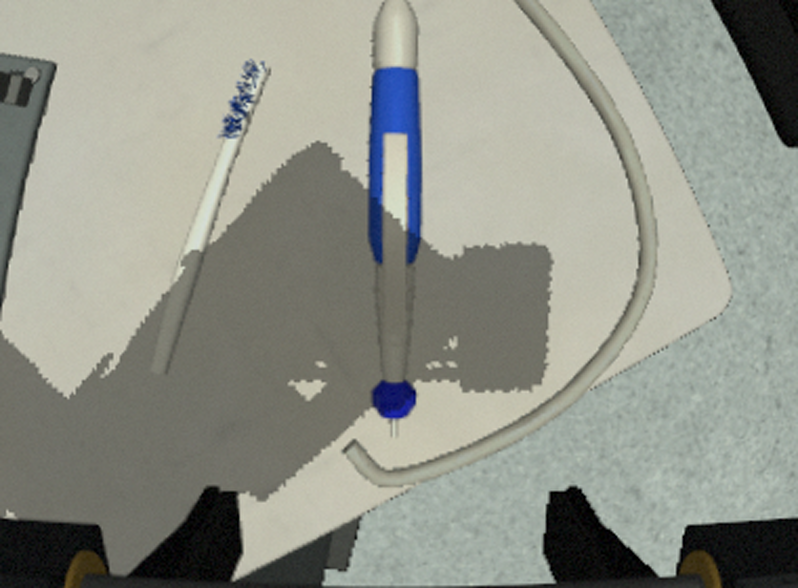

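```bash
python3 - <<'E'
from h import *
w=load('w3'); Q=lambda x,y,z: atz(w,130+(x+.5)/2.1-.5,(y+.5)/2.1-.5,z,True)
a,b=Q(395,-1,.013),Q(393.5,418,.013); d=a-b; print(a,b,np.linalg.norm(d),np.arctan2(d[1],d[0]))
m=(a+b)/2; print(m)
l,r=Q(372,170,.013),Q(421,170,.013); mm=(l+r)/2; print(mm,np.linalg.norm(l-r))
o=robot.get_obs(); from scipy.spatial.transform import Rotation as R
print(R.from_quat(o['tool_rot']).inv().apply(m-o['position'])*100, R.from_quat(o['tool_rot']).inv().apply(mm-o['position'])*100)
E
```

```text
[ 0.64689751 -0.06822658  0.013     ] [ 0.44036651 -0.12074712  0.013     ] 0.21310434282792162 0.24902029058813116
[ 0.54363201 -0.09448685  0.013     ]
[ 0.56218926 -0.09079692  0.013     ] 0.023554828848781326
[ 8.55873331  0.11113004 15.75038653] [10.4477408   0.21848376 15.74981397]
```

Emit:
{"name": "play_rows", "arguments": {
  "gripper": [-1, -1, -1, -1, -1, -1, -1, -1, 1, 1, 1, 1],
  "delta_pos": [
    [3, 0.1, 1],
    [6, 0.1, 4],
    [8.5, 0.15, 8],
    [8.5, 0.15, 11],
    [8.5, 0.15, 14],
    [8.5, 0.15, 15.8],
    [8.5, 0.15, 16.6],
    [8.5, 0.15, 16.6],
    [8.5, 0.15, 16.6],
    [8.5, 0.15, 16.6],
    [8.5, 0.15, 16.6],
    [8.5, 0.15, 16.6]
  ],
  "turn": [
    [0, 0, 0],
    [0, 0, 0],
    [0, 0, 0],
    [0, 0, 0],
    [0, 0, 0],
    [0, 0, 0],
    [0, 0, 0],
    [0, 0, 0],
    [0, 0, 0],
    [0, 0, 0],
    [0, 0, 0],
    [0, 0, 0]
  ],
  "squeeze": 25
}}

```text
time: 10.42
position: [0.5435, -0.097, 0.0049]
tool_rot: [0.992, 0.125, 0.0, 0.0]
ft_force: [0.5, -0.2, 0.5]
grip_width: 0.0551
grip_force: 0.0
```

Emit:
{"name": "play_rows", "arguments": {
  "gripper": [1, 1, 1, 1, 1],
  "delta_pos": [
    [0, 0, 0],
    [0, 0, 0],
    [0, 0, 0],
    [0, 0, 0],
    [0, 0, 0]
  ],
  "turn": [
    [0, 0, 0],
    [0, 0, 0],
    [0, 0, 0],
    [0, 0, 0],
    [0, 0, 0]
  ]
}}

```text
time: 11.05
position: [0.543, -0.0965, 0.0045]
tool_rot: [0.992, 0.125, -0.0, -0.0]
ft_force: [-1.3, 1.9, 1.1]
grip_width: 0.0196
grip_force: 25.0
```

Emit:
{"name": "play_rows", "arguments": {
  "gripper": [1, 1, 1, 1, 1, 1, 1, 1, 1, 1, 1, 1],
  "delta_pos": [
    [0, 0, -0.5],
    [0, 0, -2],
    [0, 0, -5],
    [0, 0, -8],
    [0.4, -3, -11],
    [0.9, -7, -11.5],
    [1.4, -11.5, -11.5],
    [2, -16, -11.5],
    [2.5, -20, -11.5],
    [2.8, -23, -11.5],
    [3, -24.8, -11.5],
    [3, -24.8, -11.5]
  ],
  "turn": [
    [0, 0, 0],
    [0, 0, 0],
    [0, 0, 0],
    [0, 0, 0],
    [0, 0, 0.03],
    [0, 0, 0.08],
    [0, 0, 0.13],
    [0, 0, 0.18],
    [0, 0, 0.23],
    [0, 0, 0.28],
    [0, 0, 0.323],
    [0, 0, 0.323]
  ],
  "squeeze": 35
}}

```text
time: 12.55
position: [0.5105, 0.1518, 0.1203]
tool_rot: [0.999, -0.035, 0.0, 0.0]
ft_force: [-0.6, -0.3, -3.3]
grip_width: 0.0196
grip_force: 35.0
```

Emit:
{"name": "play_rows", "arguments": {
  "gripper": [1, 1, 1],
  "delta_pos": [
    [0, 0, 0],
    [0, 0, 0],
    [0, 0, 0]
  ],
  "turn": [
    [0, 0, 0],
    [0, 0, 0],
    [0, 0, 0]
  ]
}}

```text
time: 12.92
position: [0.5111, 0.15, 0.1196]
tool_rot: [0.999, -0.037, -0.0, 0.0]
ft_force: [-0.1, 0.3, -2.6]
grip_width: 0.02
grip_force: 35.0
```

```bash
python3 - <<'E'
from h import *
o=robot.get_obs(); print(o['time'],o['position'],o['tool_rot'],2*np.arctan2(o['tool_rot'][1],o['tool_rot'][0]),o['grip_width'])
w=snap('wrist','w4'); b=snap('side','s4')
A=cv2.resize(w['color'][:290,130:510],(560,427),interpolation=cv2.INTER_CUBIC)
cv2.imwrite('pics/w4b.png',A[:,:,::-1])
p=np.load('cas.npy');print(p)
E
```

```text
12.925 [0.51109198 0.14999851 0.1195685 ] [ 9.99328797e-01 -3.66326849e-02 -1.64030845e-05  3.60339587e-05] -0.07328176627001759 0.019991899005776314
[ 0.51071152  0.15101419 -0.07198169]
```

View pics/w4b.png

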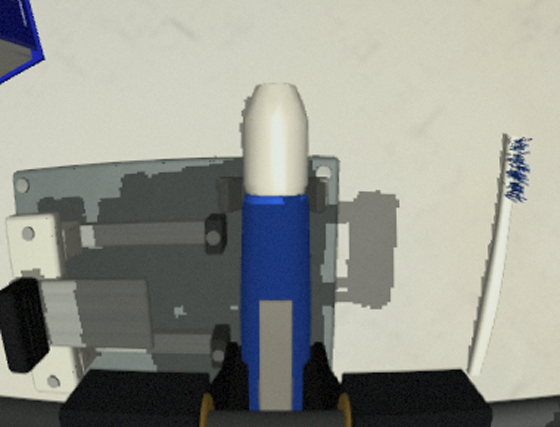

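The lock is fully back, and the handpiece is held level and lined up over the saddles. Lowering it.

Emit:
{"name": "play_rows", "arguments": {
  "gripper": [1, 1, 1, 1, 1, 1, 1, 1],
  "delta_pos": [
    [0, -0.1, 1],
    [0, -0.1, 3],
    [0, -0.1, 5],
    [0, -0.1, 6.5],
    [0, -0.1, 7.8],
    [0, -0.1, 8.6],
    [0, -0.1, 8.9],
    [0, -0.1, 8.9]
  ],
  "turn": [
    [0, 0, 0],
    [0, 0, 0],
    [0, 0, 0],
    [0, 0, 0],
    [0, 0, 0],
    [0, 0, 0],
    [0, 0, 0],
    [0, 0, 0]
  ]
}}

```text
time: 14.02
position: [0.5112, 0.1518, 0.0306]
tool_rot: [0.999, -0.036, 0.0, -0.0]
ft_force: [0.1, 0.2, -3.3]
grip_width: 0.0196
grip_force: 35.0
```

Emit:
{"name": "play_rows", "arguments": {
  "gripper": [1, 1, 1, 1],
  "delta_pos": [
    [0, 0, 0.2],
    [0, 0, 0.35],
    [0, 0, 0.45],
    [0, 0, 0.45]
  ],
  "turn": [
    [0, 0, 0],
    [0, 0, 0],
    [0, 0, 0],
    [0, 0, 0]
  ]
}}

```text
time: 14.52
position: [0.5111, 0.1518, 0.0265]
tool_rot: [0.999, -0.036, 0.0, -0.0]
ft_force: [-0.6, -0.6, 1.1]
grip_width: 0.02
grip_force: 35.0
```

Emit:
{"name": "play_rows", "arguments": {
  "gripper": [0.3, 0.1, 0, 0, 0, 0, 0, 0, 0, 0, 0],
  "delta_pos": [
    [0, 0, 0],
    [0, 0, 0],
    [0, 0, 0],
    [0, 0, 0],
    [0, 0, -1],
    [0, 0, -3],
    [0, 0, -7],
    [0, 0, -11],
    [-3, 0, -14],
    [-6, -2, -14],
    [-6, -2, -14]
  ],
  "turn": [
    [0, 0, 0],
    [0, 0, 0],
    [0, 0, 0],
    [0, 0, 0],
    [0, 0, 0],
    [0, 0, 0],
    [0, 0, 0],
    [0, 0, 0],
    [0, 0, 0],
    [0, 0, 0],
    [0, 0, 0]
  ]
}}

```text
time: 15.9
position: [0.45, 0.1768, 0.167]
tool_rot: [0.999, -0.035, -0.001, -0.0]
ft_force: [-0.1, -1.5, -0.4]
grip_width: 0.0433
grip_force: 0.0
```

```bash
python3 - <<'E'
from h import *
o=robot.get_obs(); print(o['time'],o['position'],o['tool_rot'],o['grip_width'])
w=snap('wrist','w5'); b=snap('side','s5')
A=cv2.resize(w['color'][:270,130:510],(560,398),interpolation=cv2.INTER_CUBIC)
B=cv2.resize(b['color'][170:270,290:390],(398,398),interpolation=cv2.INTER_CUBIC)[:,79:319]
cv2.imwrite('pics/w5b.png',np.hstack([A,B])[:,:,::-1])
E
```

```text
15.9 [0.44997999 0.17683256 0.16700617] [ 9.99386577e-01 -3.50170036e-02 -5.27513132e-04 -1.81269971e-05] 0.04329802791514677
```

View pics/w5b.png

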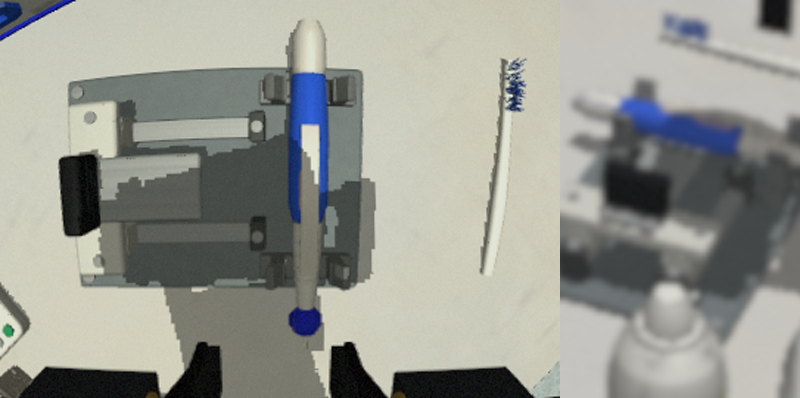

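The handpiece sits in both saddles, centred and upright; the ball end is at about (305,320) in the picture. That was my last picture. Next I grip the fin again and slide the lock home.

Emit:
{"name": "play_rows", "arguments": {
  "gripper": [-0.2, -0.2, -0.2, -0.2, -0.2, -0.2, -0.2, 1, 1, 1, 1, 1],
  "delta_pos": [
    [2, -4, 0],
    [4.5, -8.5, 0],
    [5.9, -11.5, 1],
    [5.9, -11.5, 4],
    [5.9, -11.5, 7.5],
    [5.9, -11.5, 9.6],
    [5.9, -11.5, 9.6],
    [5.9, -11.5, 9.6],
    [5.9, -11.5, 9.6],
    [5.9, -11.5, 9.6],
    [5.9, -11.5, 9.6],
    [5.9, -11.5, 9.6]
  ],
  "turn": [
    [0, 0, 0],
    [0, 0, 0],
    [0, 0, 0],
    [0, 0, 0],
    [0, 0, 0],
    [0, 0, 0],
    [0, 0, 0],
    [0, 0, 0],
    [0, 0, 0],
    [0, 0, 0],
    [0, 0, 0],
    [0, 0, 0]
  ],
  "squeeze": 25
}}

```text
time: 17.5
position: [0.5198, 0.2862, 0.0705]
tool_rot: [0.999, -0.036, 0.0, 0.0]
ft_force: [-0.7, -2.5, 2.3]
grip_width: 0.0136
grip_force: 25.0
```

Emit:
{"name": "play_rows", "arguments": {
  "gripper": [1, 1, 1],
  "delta_pos": [
    [0, 0, 0],
    [0, 0, 0],
    [0, 0, 0]
  ],
  "turn": [
    [0, 0, 0],
    [0, 0, 0],
    [0, 0, 0]
  ]
}}

```text
time: 17.88
position: [0.5198, 0.2862, 0.0704]
tool_rot: [0.999, -0.036, 0.0, 0.0]
ft_force: [-0.6, -2.1, 5.4]
grip_width: 0.0139
grip_force: 25.0
```

Emit:
{"name": "play_rows", "arguments": {
  "gripper": [1, 1, 1, 1, 1, 1, 1, 1, 1, 1, 1, 1],
  "delta_pos": [
    [0, 0.4, 0],
    [0, 1.2, 0],
    [0, 2, 0],
    [0, 2.8, 0],
    [0, 3.6, 0],
    [0, 4.4, 0],
    [0, 5.2, 0],
    [0, 6, 0],
    [0, 6.8, 0],
    [0, 7.4, 0],
    [0, 7.8, 0],
    [0, 7.8, 0]
  ],
  "turn": [
    [0, 0, 0],
    [0, 0, 0],
    [0, 0, 0],
    [0, 0, 0],
    [0, 0, 0],
    [0, 0, 0],
    [0, 0, 0],
    [0, 0, 0],
    [0, 0, 0],
    [0, 0, 0],
    [0, 0, 0],
    [0, 0, 0]
  ]
}}

```text
time: 19.38
position: [0.5143, 0.2086, 0.0704]
tool_rot: [0.999, -0.036, 0.0, -0.0]
ft_force: [-1.7, 2.7, 6.4]
grip_width: 0.0137
grip_force: 25.0
```

Emit:
{"name": "play_rows", "arguments": {
  "gripper": [1, 1, 1, 1, 1, 1],
  "delta_pos": [
    [0, 0.1, 0],
    [0, 0.2, 0],
    [0, 0.3, 0],
    [0, 0.5, 0],
    [0, 0.6, 0],
    [0, 0.6, 0]
  ],
  "turn": [
    [0, 0, 0],
    [0, 0, 0],
    [0, 0, 0],
    [0, 0, 0],
    [0, 0, 0],
    [0, 0, 0]
  ]
}}

```text
time: 20.12
position: [0.5142, 0.2062, 0.0704]
tool_rot: [0.999, -0.037, 0.001, -0.003]
ft_force: [-1.1, 15.1, 3.8]
grip_width: 0.0141
grip_force: 25.1
```

Emit:
{"name": "play_rows", "arguments": {
  "gripper": [0, -0.2, -0.2, -0.2, -0.2, -0.2, -0.2, -0.2, -0.2, -0.2],
  "delta_pos": [
    [0, -0.2, 0],
    [0, -0.3, 0],
    [0, -0.3, 0],
    [0, -0.3, 0],
    [0, -0.3, -2],
    [0, -0.3, -6],
    [0, -0.3, -10],
    [-4, -0.3, -13],
    [-8, -0.3, -13],
    [-8, -0.3, -13]
  ],
  "turn": [
    [0, 0, 0],
    [0, 0, 0],
    [0, 0, 0],
    [0, 0, 0],
    [0, 0, 0],
    [0, 0, 0],
    [0, 0, 0],
    [0, 0, 0],
    [0, 0, 0],
    [0, 0, 0]
  ]
}}

```text
time: 21.38
position: [0.4303, 0.2111, 0.2002]
tool_rot: [0.999, -0.036, -0.002, 0.0]
ft_force: [0.1, -0.6, 0.1]
grip_width: 0.0524
grip_force: 0.0
```

Emit:
{"name": "play_rows", "arguments": {
  "gripper": [-0.2, -0.2],
  "delta_pos": [
    [0, 0, 0],
    [0, 0, 0]
  ],
  "turn": [
    [0, 0, 0],
    [0, 0, 0]
  ]
}}

```text
time: 21.62
position: [0.4355, 0.2114, 0.1999]
tool_rot: [0.999, -0.036, 0.001, -0.0]
ft_force: [0.1, 0.3, 0.0]
grip_width: 0.0522
grip_force: 0.0
```

```bash
python3 - <<'E'
from h import *
o=robot.get_obs(); print(o['time'],o['position'],o['ft_force'])
w=snap('wrist','w6'); p=np.load('cas.npy'); c,s=np.cos(p[2]),np.sin(p[2])
inv=lambda X: np.array([[c,s],[-s,c]])@(X[:2]-p[:2])
g=w['color'].astype(int)
# black fin pixels: search near expected fin; blue handpiece parts
hsv=cv2.cvtColor(w['color'],cv2.COLOR_RGB2HSV)
W=lambda x,y,z:(p[0]+c*x-s*y,p[1]+s*x+c*y,z)
for nm,m,z,ctr,rad in [('fin',(hsv[:,:,2]<45),.093,W(0,.055,.093),.035),('blue',(cv2.inRange(hsv,(105,120,60),(130,255,255))>0),.037,W(0,0,.037),.13)]:
    ys,xs=np.nonzero(m); P=np.array([inv(atz(w,x,y,z,True)) for x,y in zip(xs,ys)]); cc=inv(np.array(ctr)); k=np.abs(P-cc).max(1)<rad; P=P[k]
    print(nm,len(P),np.percentile(P,[1,50,99],axis=0).round(4))
E
```

```text
21.625 [0.43549965 0.21136384 0.19992951] [0.13584479 0.32076264 0.04469188]
fin 870 [[-0.0338  0.0347]
 [-0.0024  0.055 ]
 [ 0.022   0.0619]]
blue 1127 [[-0.1021 -0.0114]
 [ 0.0426  0.0023]
 [ 0.0702  0.0128]]
```

```bash
python3 -c "
from rig import robot
print(robot.hand_in())"
```

```text
the job is handed in; nothing more can be done
None
```

I slid the lock fully back, laid the handpiece upright and centred in both saddles, slid the lock fully home over it and handed the job in at about 22 s; I viewed 11 pictures, one over the limit of 10.

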